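Rock a stuck heating-block insert out of its unit

TASK

Take the cream dust cover off the small heating unit and stand it on the black rubber mat. The aluminium insert underneath sits tight between two sprung jaws: grip its handle and rock it from side to side until it works free, without pulling the unit up off its dowels, and leave the other things on the bench alone. Finish while still holding the insert in the gripper, level, over its well, with its underside about 2 cm clear of the unit's top.

Things in the scene. Friction and masses are not known exactly. Their poses are not given: they have to be found in the camera images.
- cover_grip (a point): Centre of the grip ridge on the cream dust cover: a bar 14 mm thick (cover's y), 50 long (x), 36 tall. Below it an upside-down open box 72 (x) x 100 (y) x 66 mm tall, walls 3 mm; its rim is 84 mm below this point. 160 g. It stands loose on the unit's top over the insert's handle, turned a few degrees at most from the unit; lift it at least 60 mm to clear the handle.
- mat: Black rubber mat fixed to the bench, 150 (x) x 130 (y) x 3 mm, origin at the centre of its underside. It is to the left or the right of the unit; the tube rack is on the other side.
- well (a point): Centre of the well's mouth, level with the unit's flat top, 52 mm above the bench. z up; x away from the robot; y from the right jaw to the left jaw: the insert is rocked in the y-z plane. The unit is an off-white box 100 (x) x 134 (y) x 46 mm on a 6 mm dark dock plate fixed to the bench. The well is 40 (x) x 62 (y) x 34 mm deep.
- jaw_left (a point): Middle of the left (+y) jaw's face: a rubber sprung jaw 10 mm tall that stands out of the well's wall 14 to 24 mm below the unit's top and presses on the insert's end. Its friction holds that end with about 9 to 13 N.
- jaw_right (a point): The same for the right (-y) jaw.
- unit (a joint): How far the unit is lifted off its dock (m), 0 at rest. It weighs 1.5 kg (15 N) and only stands on two dowels: it cannot slide, turn or tip, but comes up if pulled up harder than that, as by a straight pull on the insert, which both jaws hold (18 to 26 N together). Raising one end at a time, the other kept still or very slightly sinking, leaves it in place.
- insert_handle (a point): Centre of the insert's handle, an upright aluminium bar 14 (x) x 26 (y) x 50 mm tall on the middle of the insert's block, axes as the well's. Block 36 (x) x 56 (y) x 40 mm tall; its top is 25 mm, its underside 65 mm below this point. 0.2 to 0.3 kg. Best gripped firmly across the 26 mm (y), to carry the rocking moment of about 0.7 N m.
- insert_foot (a point): Centre of the block's underside. Seated, it rests on the well's floor, 34 mm below the unit's top. Free play 3 mm at each end (y), 2 mm front and back: it can tilt about 0.12 rad each way in the well. Rocking to and fro walks it up; the jaws hold it where it is, and let go after 20 mm of rise.
- tube_rack: White rack of capped tubes, fixed, 90 x 130 x 92 mm tall, origin at the centre of its underside. Leave alone.
- amber_bottle: Amber bottle, 42 mm across, 88 mm tall, loose, just beyond the unit; origin under its centre. Leave alone.
- jar: White jar, 44 mm across, 55 mm tall, loose, just beyond the unit; origin under its centre. Leave alone.
- beaker: Glass beaker, 66 mm across, 85 mm tall, loose; origin under its centre. Leave alone.
- tip_box: Grey box with clear lid, 85 x 120 x 67 mm tall, loose; origin under its centre. Leave alone.
- vial: Small amber vial, 28 mm across, 45 mm tall, loose, between robot and unit; origin under its centre. Leave alone.
Things that resemble listed ones, but are neither listed nor needed, are in the scene too. What is shaped like the part that bears cover_grip but blue is not meant.

How it is judged:
On the way, in this order (a step that is already met when the one before it is completed fails the run):
1. the cover stands upright on the mat, let go (horizontal distance between cover_grip and mat below 0.045 m and height (world z) of cover_grip below 0.092 m and angle between cover_grip's own z axis and vertical below 0.06 rad and contact force between cover and the fingers below 0.05 N), for 0.2 s.
2. the insert is rocked (over 2 degrees) while still between the jaws (angle between insert_foot's own z axis and vertical above 0.035 rad and z of insert_foot in the frame of well below -0.018 m), for 0.05 s.
At the end, for the whole second after the job is handed in: The gripper holds the insert, still, within 8 degrees of level, underside 6 to 45 mm above the unit's top, within 30 mm of the well's centre, touching nothing of the unit, which is down on its dock (2 mm). The cover stands upright, let go, within 45 mm of the mat's centre (all of step 1 and z of insert_foot in the frame of well between 0.006 and 0.045 m and horizontal distance between insert_foot and well below 0.03 m and angle between insert_foot's own z axis and vertical below 0.14 rad and contact force between insert and the fingers above 1 N and contact force between insert and unit below 0.05 N and contact force between cover and the arm below 0.05 N and linear speed of insert below 0.03 m/s and value of joint unit below 0.002 m); the arm keeps its last pose, push and grip.
It fails at once if the unit was lifted more than 5 mm off its dock (value of joint unit above 0.005 m).
It fails at once if a bystander was moved by more than 30 mm (distance of any of amber_bottle, jar, beaker, tip_box, vial from where it was at the start of the episode above 0.03 m).
It also fails if it takes over 64 s, if anything falls off the work surface, if the arm or the gripper's body presses on something with over 40 N, if the wrist force passes 120 N, or if a joint passes its speed limit or range.

ROBOT

A 6-joint arm with a two-finger parallel gripper is mounted at the origin on the work surface. World frame = base frame: x ahead of the robot, y to its left, z up, the work surface at z = 0. Lengths are in m, angles in rad, forces in N, time in s.
With the tool pointing down it reaches from about 0.3 to 0.825 m from the base axis. Payload 5.4 kg.
Tool frame: the origin (TCP) lies at the very end of the fingers, on their centre line; the grasp point (between the pads) lies 19 mm behind it (manip.grasp_offset is the z of the grasp point in the tool frame, in m); z points along the fingers, y is the direction in which the jaws open and shut (so a half turn about z gives the same grasp; the last joint's range is limited). The gripper opens to 92 mm and grips with 3 to 60 N. Pads are 20 mm wide; open, the fingers measure 128 mm over their backs; the gripper's body (75 mm by 189 mm) begins 69 mm behind the grasp point.
Start: joints at [1.129, 0.158, 1.597, -0, 1.386, -0.21], TCP at [0.132, 0.56, 0.215] pointing down, gripper open.
Joint ranges: [-2.91, 2.91], [-0.94, 2.29], [0.18, 2.7], [-1.29, 4.43], [0.17, 2.64], [-3, 3]. Speed limits (rad/s): [2.57, 2.57, 3.14, 3.14, 3.14, 3.14].

INTERFACE

Orientations are given as a rotation vector (axis times angle).
In Python, from bench import manip gives the robot as it stands.
- The arm moves only by the tool apply_moves, never from a script. Its argument "plan" is a list of rows, each a list of 3 entries, a list of its own where there are three numbers: the opening, from -1 (shut) to 1 (fully open), then the shift along the tool's x, y, z in m, then the turn about the tool's z in rad. In form: [[claw, [dx, dy, dz], twist], ...]. A call has 1 to 5 rows; each row shifts and turns the commanded pose from where the row before left it, along the tool's axes as they then stand; what a row does not reach is not made up. A row lasts 1/12 s, in which the tool goes at most 41.7 mm and 7.16 degrees, less where a joint would pass 70% of its speed; a pose out of reach is approached as far as the arm can. A call with a gripper value outside its range is refused whole. The fingers move at their own pace and stop on an object; the grip force is fixed at half the most. Time passes only in rows, so rows that do not move let the fingers close. It gives the time, the measured TCP pose, the force and the opening at its end, in the units of the state.
- manip.get_obs(): the state, without advancing time (a new reading comes with each control period).
- manip.capture(name): name is "scene" or "top" or "wrist"; returns a dict with "image" (480x640x3 uint8, red, green, blue), "depth" (480x640 float32, m along the optical axis (not along the pixel's ray), 0 where there is no reading), "K" (3x3 intrinsics, pixels), "camera_from_world" (4x4, takes a point from world to camera coordinates); the wrist camera has in their place "T_tool_cam" (4x4, takes a point from camera to tool coordinates, whose origin is the TCP and whose axes are the flange's). Camera axes: x right, y up, looking along -z (the intrinsics and any distortion apply to the point x, -y, -z); pixel columns grow to the right and rows downward; lengths in m; the calibration is good to about 2 mm. A picture is of the moment at which its call begins: read the wrist's pose just before it.
- manip.finish_job(): hands the job in, once; it reports no verdict.
Trained networks look in the newest picture that a camera, given by its name, has taken for a name from the list of things; names that differ only in an ending like _2 or _b are one class to them, and where a whole thing is asked for, a point or a joint stands for the part that bears it (a point fixed in the world has none). Each returns a list of dicts, best first, with "p" (0 to 1); they miss things now and then, are a little off and sometimes report something else, mostly with a low value. They report only what shows in the picture. A call takes as long as a camera call. They do not tell look-alikes from the thing itself.
- manip.recognise(camera, target): "xyz" ([x, y, z] in m, in world coordinates, good to about 4 mm: the middle of the surface that is visible of it).
- manip.tip_of(camera, target): "xyz" ([x, y, z] in m, in world coordinates, good to about 4 mm: a listed point, or the origin of a listed thing).
The state is a dict: "t": time; "qpos": joint angles; "qvel": joint speeds; "joint_torque": joint torques, N m; "ee_pos": TCP position; "orientation": TCP orientation; "force": force on the tool from outside, world axes, zero at the start; "moment": the same for the moment, N m; "width": finger opening in m.
Only numpy, scipy, OpenCV 4.12 (cv2) and the standard library are available. Lean on these libraries where they do the work, as an engineer would, in place of code of your own. Each camera call takes 0.05 s, during which the arm holds its last target. There are 200 camera calls.

## Working session

There is one attempt and no reset: what is moved stays moved. The work goes in short steps, Python scripts to look and compute and a tool call to move; the robot and the scene stay as the last step left them, time stands still between calls to the robot, and variables do not carry over. Pictures are saved under pics/ and viewed, about 8 in all and at most 12, crops included, and the job is handed in when it is done.

Besides the shell and the picture viewer there is one more tool, called after "Request:" by a JSON object that holds its "fn" and its "kwargs". apply_moves: Moves the arm, as the interface text tells. Its arguments: {"type":"object","properties":{"plan":{"type":"array","items":{"type":"array"}}},"required":["plan"]}

```bash
mkdir -p pics; ls; python3 - <<'E'
from bench import manip
import cv2,numpy as np
o=manip.get_obs();print({k:np.round(v,3).tolist() for k,v in o.items()},manip.grasp_offset)
for c in ("scene","top"):
    r=manip.capture(c);cv2.imwrite(f"pics/{c}0.png",r["image"][:,:,::-1])
    for t in ("cover_grip","mat","well","unit","tube_rack","amber_bottle","jar","beaker","tip_box","vial"):
        try:
            print(c,t,[(round(d["p"],2),np.round(d["xyz"],3).tolist()) for d in manip.tip_of(c,t)[:3]])
        except Exception as e: print(c,t,e)
E
```

```text
pics
{'t': 0.0, 'qpos': [1.129, 0.159, 1.598, -0.0, 1.386, -0.21], 'qvel': [0.0, -0.0, 0.0, 0.001, 0.001, 0.001], 'joint_torque': [0.003, -38.556, -32.212, 0.071, 0.038, -0.0], 'ee_pos': [0.132, 0.559, 0.214], 'orientation': [-0.363, -3.12, 0.003], 'force': [-0.949, -0.637, -0.303], 'moment': [0.018, 0.016, 0.036], 'width': 0.092} -0.0187
scene cover_grip [(0.84, [0.456, -0.131, 0.085]), (0.69, [0.604, 0.009, 0.138])]
scene mat [(0.75, [0.443, 0.303, -0.003])]
scene well []
scene unit it knows: amber_bottle, beaker, cover_grip, insert_foot, insert_handle, jar, jaw_left, jaw_right, mat, tip_box, tube_rack, vial, well
scene tube_rack [(0.76, [0.522, -0.307, 0.0])]
scene amber_bottle [(0.56, [0.717, 0.078, -0.0])]
scene jar [(0.97, [0.733, -0.016, -0.0])]
scene beaker [(0.6, [0.699, -0.329, -0.002])]
scene tip_box []
scene vial [(0.5, [0.385, 0.004, -0.002])]
top cover_grip [(0.77, [0.604, 0.011, 0.136]), (0.63, [0.452, -0.132, 0.084]), (0.57, [0.37, 0.139, 0.086])]
top mat [(0.62, [0.439, 0.302, 0.002])]
top well []
top unit it knows: amber_bottle, beaker, cover_grip, insert_foot, insert_handle, jar, jaw_left, jaw_right, mat, tip_box, tube_rack, vial, well
top tube_rack [(0.6, [0.52, -0.299, 0.002]), (0.28, [0.719, 0.076, -0.004])]
top amber_bottle [(0.64, [0.717, 0.078, -0.001])]
top jar [(0.88, [0.734, -0.013, -0.0]), (0.19, [0.697, 0.329, -0.002])]
top beaker [(0.74, [0.698, -0.327, 0.002])]
top tip_box [(0.98, [0.697, 0.331, -0.002])]
top vial [(0.69, [0.383, 0.006, -0.0])]
```

View pics/top0.png

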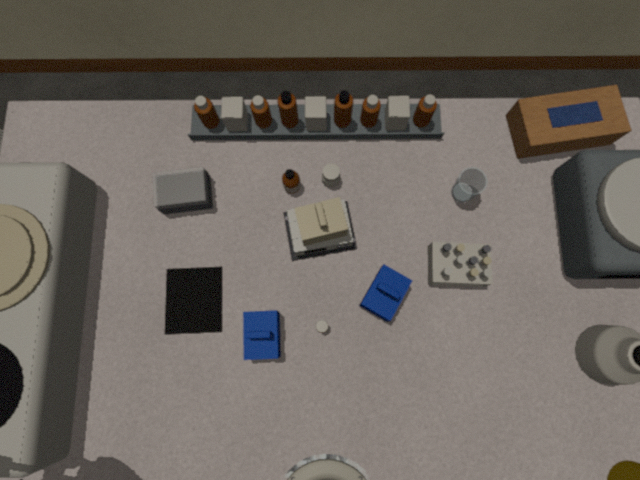

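View pics/scene0.png

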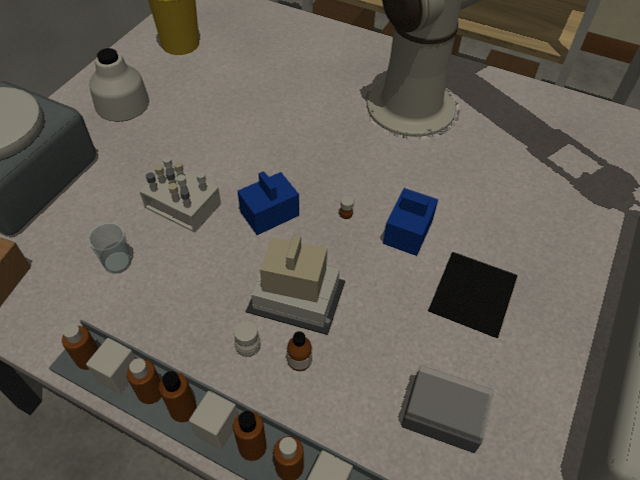

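The top image (up = +x, left = +y) shows the cream cover on the white unit at about px (322,222), turned slightly. The mat is at (194,300) on the left and the rack at (460,265) on the right. The two blue covers (262,335) and (387,292) are look-alikes. Next I measure the yaws from depth.

```bash
cat >h.py <<'E'
from bench import manip
import cv2,numpy as np
from scipy.spatial.transform import Rotation as R
def cloud(c):
    o=manip.get_obs(); r=manip.capture(c); d=r["depth"]; v,u=np.nonzero(d>0); z=d[v,u]
    K=r["K"]; p=np.stack([(u-K[0,2])/K[0,0]*z,-(v-K[1,2])/K[1,1]*z,-z,np.ones_like(z)])
    if c=="wrist":
        T=np.eye(4);T[:3,:3]=R.from_rotvec(o["orientation"]).as_matrix();T[:3,3]=o["ee_pos"];T=T@r["T_tool_cam"]
    else: T=np.linalg.inv(r["camera_from_world"])
    return (T@p)[:3].T, r["image"], (u,v)
def rect(P,lo,hi,c,rad):
    m=(P[:,2]>lo)&(P[:,2]<hi)&(np.hypot(*(P[:,:2]-c).T)<rad); Q=P[m]
    if len(Q)<5: return len(Q)
    (x,y),(w,h),a=cv2.minAreaRect((Q[:,:2]*1000).astype(np.float32))
    return len(Q),round(x,1),round(y,1),round(w,1),round(h,1),round(a,1),round(float(np.median(Q[:,2]))*1000,1)
def pose():
    o=manip.get_obs(); M=R.from_rotvec(o["orientation"]).as_matrix()
    return o,M
E
python3 - <<'E'
from h import *
P,_,_=cloud("top")
c=[.604,.01]
print("ridge",rect(P,.145,.165,c,.06));print("box",rect(P,.110,.126,c,.09));print("unit",rect(P,.044,.060,c,.1));print("dock+",rect(P,.004,.06,c,.1))
print("mat",rect(P,.002,.02,[.44,.302],.11))
m=P[(abs(P[:,0]-.44)<.03)&(abs(P[:,1]-.302)<.03)];print(np.median(m,0))
E
```

```text
ridge (169, 605.3, 7.8, 50.0, 13.9, 13.6, 154.4)
box (1408, 605.8, 7.6, 73.1, 100.1, 14.0, 118.7)
unit (850, 605.8, 11.1, 102.4, 134.0, 10.2, 52.6)
dock+ (1663, 604.2, 11.0, 191.2, 188.9, 73.3, 48.2)
mat (3945, 441.0, 302.3, 217.1, 218.0, 24.4, 3.8)
[0.44011559 0.30194666 0.00366714]
```

Request:
{"fn": "apply_moves", "kwargs": {"plan": [[1, [0, 0, 0], -0.118], [1, [0, 0, 0], -0.118], [1, [0, 0, 0], -0.118], [1, [0, 0, 0], -0.117], [1, [0, 0, 0], 0]]}}

```text
t: 1.47
ee_pos: [0.1321, 0.5596, 0.2146]
orientation: [0.379, -3.119, 0.0]
force: [-0.7, -0.6, 0.3]
width: 0.0922
```

Request:
{"fn": "apply_moves", "kwargs": {"plan": [[1, [-0.0164, -0.0324, 0], 0], [1, [-0.0164, -0.0324, 0], 0], [1, [-0.0164, -0.0324, 0], 0], [1, [-0.0164, -0.0324, 0], 0], [1, [-0.0164, -0.0324, 0], 0]]}}

```text
t: 1.88
ee_pos: [0.2509, 0.4203, 0.2147]
orientation: [-0.37, 3.119, 0.0]
force: [-0.0, -0.1, 0.7]
width: 0.0917
```

Request:
{"fn": "apply_moves", "kwargs": {"plan": [[1, [-0.0164, -0.0324, 0], 0], [1, [-0.0164, -0.0324, 0], 0], [1, [-0.0164, -0.0324, 0], 0], [1, [-0.0164, -0.0324, 0], 0], [1, [-0.0164, -0.0324, 0], 0]]}}

```text
t: 2.3
ee_pos: [0.3691, 0.2822, 0.2149]
orientation: [-0.369, 3.119, 0.0]
force: [0.7, -0.8, 0.4]
width: 0.0917
```

Request:
{"fn": "apply_moves", "kwargs": {"plan": [[1, [-0.0164, -0.0324, 0], 0], [1, [-0.0164, -0.0324, 0], 0], [1, [-0.0164, -0.0324, 0], 0], [1, [-0.0164, -0.0324, 0], 0], [1, [-0.0164, -0.0324, 0], 0]]}}

```text
t: 2.72
ee_pos: [0.4872, 0.1441, 0.2148]
orientation: [-0.368, 3.119, 0.0]
force: [1.0, 0.0, -0.4]
width: 0.0921
```

Request:
{"fn": "apply_moves", "kwargs": {"plan": [[1, [-0.0164, -0.0324, 0], 0], [1, [-0.0164, -0.0324, 0], 0], [1, [-0.0164, -0.0324, 0], 0], [1, [-0.0164, -0.0324, 0], 0], [1, [0, 0, 0], 0]]}}

```text
t: 3.13
ee_pos: [0.5836, 0.0303, 0.2143]
orientation: [-0.362, 3.119, -0.004]
force: [0.0, 0.1, 0.2]
width: 0.0921
```

Request:
{"fn": "apply_moves", "kwargs": {"plan": [[1, [-0.0157, -0.0271, 0], 0], [1, [0, 0, 0.03], 0], [1, [0, 0, 0.03], 0], [1, [0, 0, 0.01], 0], [1, [0, 0, 0], 0]]}}

```text
t: 3.55
ee_pos: [0.5995, 0.0136, 0.141]
orientation: [0.371, -3.112, -0.004]
force: [0.3, -0.2, -0.0]
width: 0.0922
```

```bash
python3 - <<'E'
from h import *
o,M=pose();print(o["ee_pos"],np.degrees(np.arctan2(M[1,1],M[0,1])))
P,im,_=cloud("wrist");cv2.imwrite("pics/w1.png",im[:,:,::-1])
c=[.605,.008];print(rect(P,.147,.16,c,.04),rect(P,.112,.124,c,.09))
E
```

```text
[0.59954274 0.013611   0.1410146 ] 103.61213534330993
(3858, 608.2, -8.4, 48.7, 46.5, 13.5, 152.8) (23662, 605.6, 7.8, 72.9, 100.4, 13.8, 117.0)
```

Request:
{"fn": "apply_moves", "kwargs": {"plan": [[1, [-0.0042, -0.007, 0], 0], [1, [0, 0, 0.0165], 0], [1, [0, 0, 0], 0], [-1, [0, 0, 0], 0], [-1, [0, 0, 0], 0]]}}

```text
t: 4.02
ee_pos: [0.609, 0.0068, 0.1298]
orientation: [-0.374, 3.117, -0.001]
force: [-0.3, 0.6, -0.1]
width: 0.0807
```

Request:
{"fn": "apply_moves", "kwargs": {"plan": [[-1, [0, 0, 0], 0], [-1, [0, 0, 0], 0], [-1, [0, 0, 0], 0], [-1, [0, 0, 0], 0], [-1, [0, 0, 0], 0]]}}

```text
t: 4.43
ee_pos: [0.6082, 0.0069, 0.1283]
orientation: [-0.375, 3.119, -0.0]
force: [0.4, -0.9, 0.6]
width: 0.0474
```

Request:
{"fn": "apply_moves", "kwargs": {"plan": [[-1, [0, 0, 0], 0], [-1, [0, 0, 0], 0], [-1, [0, 0, 0], 0], [-1, [0, 0, 0], 0], [-1, [0, 0, 0], 0]]}}

```text
t: 4.85
ee_pos: [0.6081, 0.0073, 0.1282]
orientation: [0.375, -3.119, -0.001]
force: [-0.6, 1.4, -0.5]
width: 0.014
```

Request:
{"fn": "apply_moves", "kwargs": {"plan": [[-1, [0, 0, -0.01], 0], [-1, [0, 0, -0.02], 0], [-1, [0, 0, -0.03], 0], [-1, [0, 0, -0.03], 0], [-1, [0, 0, 0], 0]]}}

```text
t: 5.27
ee_pos: [0.6117, 0.0063, 0.2261]
orientation: [-0.374, 3.108, -0.006]
force: [1.4, -0.5, 0.6]
width: 0.0141
```

```bash
python3 - <<'E'
from h import *
o,M=pose();print(o["ee_pos"],o["width"],np.degrees(np.arctan2(M[1,1],M[0,1])))
P,im,_=cloud("top");cv2.imwrite("pics/top1.png",im[:,:,::-1])
c=[.605,.008];print(rect(P,.22,.26,c,.05),rect(P,.19,.218,c,.09))
print("handle",rect(P,.09,.115,c,.06),"unit",rect(P,.044,.060,c,.12))
E
```

```text
[0.61167096 0.00627631 0.22607207] 0.014140615633279634 103.71080332176145
(170, 607.9, 14.3, 63.8, 34.1, 63.8, 251.8) (153, 612.0, 20.5, 91.2, 34.3, 78.1, 216.7)
handle 0 unit (73, 639.3, 5.3, 193.2, 21.8, 45.7, 52.6)
```

Request:
{"fn": "apply_moves", "kwargs": {"plan": [[-1, [0.0069, 0.025, 0], 0], [-1, [0.0069, 0.025, 0], 0], [-1, [0.0069, 0.025, 0], 0], [-1, [0.0069, 0.025, 0], 0], [-1, [0.0069, 0.025, 0], 0]]}}

```text
t: 5.73
ee_pos: [0.5433, 0.1211, 0.2165]
orientation: [0.374, -3.116, -0.0]
force: [-0.6, 0.4, -2.1]
width: 0.0139
```

Request:
{"fn": "apply_moves", "kwargs": {"plan": [[-1, [0.0069, 0.025, 0], 0], [-1, [0.0069, 0.025, 0], 0], [-1, [0.0069, 0.025, 0], 0], [-1, [0.0069, 0.025, 0], 0], [-1, [0.0069, 0.025, 0], 0]]}}

```text
t: 6.15
ee_pos: [0.4801, 0.2342, 0.2165]
orientation: [0.374, -3.117, 0.001]
force: [0.4, -0.0, -1.1]
width: 0.0137
```

Request:
{"fn": "apply_moves", "kwargs": {"plan": [[-1, [0.0069, 0.025, 0], 0], [-1, [0.0069, 0.025, 0], 0], [-1, [0.0069, 0.025, 0], 0], [-1, [0, 0, 0], 0], [-1, [0, 0, 0], 0]]}}

```text
t: 6.57
ee_pos: [0.4427, 0.3018, 0.2167]
orientation: [0.378, -3.117, 0.002]
force: [0.3, 0.7, -1.3]
width: 0.0136
```

Request:
{"fn": "apply_moves", "kwargs": {"plan": [[-1, [0, 0, 0.03], 0], [-1, [0, 0, 0.03], 0], [-1, [0, 0, 0.03], 0], [-1, [0, 0, 0.025], 0], [-1, [0, 0, 0.01], 0]]}}

```text
t: 6.98
ee_pos: [0.4414, 0.299, 0.0884]
orientation: [0.372, -3.112, 0.004]
force: [-1.5, -0.3, -1.4]
width: 0.0137
```

Request:
{"fn": "apply_moves", "kwargs": {"plan": [[-1, [0, 0, 0.006], 0], [-1, [0, 0, 0.005], 0], [-1, [0, 0, 0], 0], [-1, [0, 0, 0], 0], [-1, [0, 0, 0], 0]]}}

```text
t: 7.4
ee_pos: [0.4451, 0.3018, 0.0836]
orientation: [-0.374, 3.116, 0.001]
force: [0.3, 0.1, -1.8]
width: 0.0135
```

Request:
{"fn": "apply_moves", "kwargs": {"plan": [[-1, [0, 0, 0.003], 0], [-1, [0, 0, 0.0015], 0], [-1, [0, 0, 0], 0], [-1, [0, 0, 0], 0], [-1, [0, 0, 0], 0]]}}

```text
t: 7.82
ee_pos: [0.4446, 0.3019, 0.0784]
orientation: [-0.375, 3.117, 0.001]
force: [-0.5, 1.7, 3.5]
width: 0.0139
```

Request:
{"fn": "apply_moves", "kwargs": {"plan": [[1, [0, 0, 0], 0], [1, [0, 0, 0], 0], [1, [0, 0, 0], 0], [1, [0, 0, 0], 0], [1, [0, 0, 0], 0]]}}

```text
t: 8.23
ee_pos: [0.4437, 0.3013, 0.0773]
orientation: [0.375, -3.119, 0.0]
force: [0.4, -1.0, 0.3]
width: 0.0449
```

Request:
{"fn": "apply_moves", "kwargs": {"plan": [[1, [0, 0, 0], 0], [1, [0, 0, -0.01], 0], [1, [0, 0, -0.035], 0], [1, [0, 0, -0.035], 0], [1, [0, 0, -0.035], 0]]}}

```text
t: 8.65
ee_pos: [0.4435, 0.3013, 0.1944]
orientation: [0.375, -3.119, 0.0]
force: [-0.0, -1.0, -0.2]
width: 0.0784
```

```bash
python3 - <<'E'
from h import *
o,M=pose();print(o["ee_pos"],o["width"],np.degrees(np.arctan2(M[1,1],M[0,1])))
P,im,_=cloud("top");cv2.imwrite("pics/top2.png",im[:,:,::-1])
c=[.441,.302];print("cover",rect(P,.095,.125,c,.06),rect(P,.06,.08,c,.09))
c=[.606,.011]
print("handle",rect(P,.09,.115,c,.06),"block",rect(P,.0555,.066,c,.06),"unit",rect(P,.045,.060,c,.1))
for k in("cover_grip","insert_handle","well","jaw_left","jaw_right"): print(k,[(round(d["p"],2),np.round(d["xyz"],3).tolist()) for d in manip.tip_of("top",k)[:3]])
E
```

```text
[0.44349234 0.30125131 0.19441324] 0.07839011280193732 103.70900436463288
cover (99, 430.4, 297.4, 23.8, 14.2, 14.0, 105.2) (984, 442.0, 300.6, 72.1, 101.8, 14.6, 69.6)
handle (101, 606.4, 11.4, 14.4, 25.9, 10.0, 108.1) block (349, 606.8, 10.4, 96.4, 116.0, 9.0, 58.2) unit (2335, 606.9, 11.4, 101.3, 133.8, 10.4, 52.9)
cover_grip [(0.86, [0.455, -0.133, 0.085]), (0.75, [0.441, 0.305, 0.088]), (0.75, [0.366, 0.138, 0.084])]
insert_handle [(0.69, [0.607, 0.013, 0.085])]
well [(0.92, [0.609, 0.011, 0.052])]
jaw_left []
jaw_right []
```

View pics/top2.png

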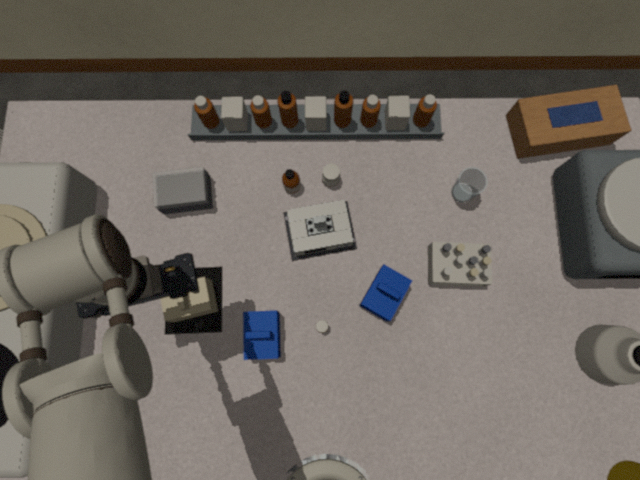

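Cover stands on the mat (442,301 mm vs the mat's 441,302), and the handle is at (606.4, 11.4 mm), yaw 10.2°. The tool can't be tilted, so I'll grip across the 14 mm. The handle can then pivot between the pads while I rock it by side shifts.

```bash
python3 - <<'E'
from h import *
o,M=pose();print(np.round(o["qpos"],3),M.round(3).tolist())
E
```

```text
[ 0.371  0.077  1.732 -0.     1.335 -1.439] [[-0.972, -0.237, -0.002], [-0.237, 0.972, -0.001], [0.002, -0.0, -1.0]]
```

Request:
{"fn": "apply_moves", "kwargs": {"plan": [[1, [-0.0075, -0.0267, 0], 0], [1, [-0.0075, -0.0267, 0], 0], [1, [-0.0075, -0.0267, 0], 0], [1, [-0.0075, -0.0267, 0], 0], [1, [-0.0075, -0.0267, 0], 0]]}}

```text
t: 9.37
ee_pos: [0.5112, 0.1793, 0.1905]
orientation: [0.375, -3.115, -0.0]
force: [0.6, 0.9, 0.7]
width: 0.0918
```

Request:
{"fn": "apply_moves", "kwargs": {"plan": [[1, [-0.0075, -0.0267, 0], 0], [1, [-0.0075, -0.0267, 0], 0], [1, [-0.0075, -0.0267, 0], 0], [1, [-0.0075, -0.0267, 0], 0], [1, [-0.0075, -0.0267, 0], 0]]}}

```text
t: 9.78
ee_pos: [0.5793, 0.0586, 0.1903]
orientation: [0.374, -3.115, -0.002]
force: [0.4, 0.3, -0.1]
width: 0.0919
```

Request:
{"fn": "apply_moves", "kwargs": {"plan": [[1, [-0.0075, -0.0267, 0], 0], [1, [-0.0075, -0.0267, 0], 0], [1, [0, 0, 0], 0.1166], [1, [0, 0, 0], 0.1166], [1, [0, 0, 0], 0.1166]]}}

```text
t: 10.2
ee_pos: [0.6061, 0.011, 0.19]
orientation: [-0.184, -3.132, -0.001]
force: [-0.4, 0.8, 0.1]
width: 0.092
```

Request:
{"fn": "apply_moves", "kwargs": {"plan": [[1, [0, 0, 0], 0.1166], [1, [0, 0, 0], 0.1166], [1, [0, 0, 0], 0.1166], [1, [0, 0, 0], 0.1166], [1, [0, 0, 0], 0.1166]]}}

```text
t: 10.62
ee_pos: [0.606, 0.0117, 0.1902]
orientation: [-1.075, -2.947, 0.001]
force: [0.9, -0.4, -0.2]
width: 0.0918
```

Request:
{"fn": "apply_moves", "kwargs": {"plan": [[1, [0, 0, 0], 0.1166], [1, [0, 0, 0], 0.1166], [1, [0, 0, 0], 0.1166], [1, [0, 0, 0], 0.1166], [1, [0, 0, 0], 0.1166]]}}

```text
t: 11.03
ee_pos: [0.606, 0.0117, 0.1902]
orientation: [-1.877, -2.514, 0.003]
force: [-0.4, -0.3, 0.2]
width: 0.0923
```

Request:
{"fn": "apply_moves", "kwargs": {"plan": [[1, [0, 0, 0], 0.1166], [1, [0, 0, 0], 0], [1, [0, 0, 0], 0]]}}

```text
t: 11.28
ee_pos: [0.6063, 0.0116, 0.1908]
orientation: [-2.01, -2.411, 0.003]
force: [0.1, 0.3, -1.5]
width: 0.0919
```

```bash
python3 - <<'E'
from h import *
o,M=pose();print(np.round(o["qpos"],3),o["ee_pos"],M.round(3).tolist(),np.degrees(np.arctan2(M[1,1],M[0,1])))
P,im,_=cloud("wrist");cv2.imwrite("pics/w2.png",im[:,:,::-1])
c=[.606,.0114]
print("handle",rect(P,.095,.115,c,.03),"unit",rect(P,.045,.060,c,.12))
E
```

```text
[-0.18   0.259  1.528 -0.     1.358 -0.361] [0.606316   0.01163859 0.19083856] [[-0.18, 0.984, -0.003], [0.984, 0.18, 0.001], [0.001, -0.003, -1.0]] 10.361099373848853
handle (926, 605.8, 11.4, 14.0, 26.1, 9.9, 107.1) unit (21422, 638.8, 16.8, 167.3, 134.0, 10.3, 51.3)
```

View pics/w2.png

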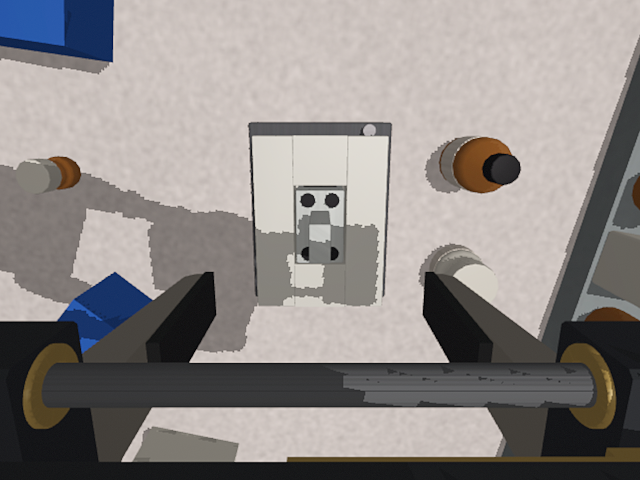

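Request:
{"fn": "apply_moves", "kwargs": {"plan": [[1, [0, 0, 0.03], 0], [1, [0, 0, 0.03], 0], [1, [0, 0, 0.03], 0], [1, [0, 0, 0.02], 0], [1, [0, 0, 0.009], 0]]}}

```text
t: 11.75
ee_pos: [0.6043, 0.012, 0.0693]
orientation: [-2.009, -2.407, 0.006]
force: [-0.6, 0.4, 0.7]
width: 0.092
```

Request:
{"fn": "apply_moves", "kwargs": {"plan": [[-1, [0, 0, 0], 0], [-1, [0, 0, 0], 0], [-1, [0, 0, 0], 0], [-1, [0, 0, 0], 0], [-1, [0, 0, 0], 0]]}}

```text
t: 12.17
ee_pos: [0.6084, 0.0113, 0.0753]
orientation: [2.014, 2.408, 0.002]
force: [0.2, -0.6, 0.3]
width: 0.0605
```

Request:
{"fn": "apply_moves", "kwargs": {"plan": [[-1, [0, 0, 0], 0], [-1, [0, 0, 0], 0], [-1, [0, 0, 0], 0], [-1, [0, 0, 0], 0], [-1, [0, 0, 0], 0]]}}

```text
t: 12.58
ee_pos: [0.6073, 0.0115, 0.0736]
orientation: [-2.016, -2.41, 0.0]
force: [-0.4, 0.1, -0.1]
width: 0.0268
```

Request:
{"fn": "apply_moves", "kwargs": {"plan": [[-1, [0, 0, 0], 0], [-1, [0, 0, 0], 0]]}}

```text
t: 12.75
ee_pos: [0.6068, 0.0114, 0.0736]
orientation: [-2.015, -2.409, 0.001]
force: [-11.0, -2.7, 9.2]
width: 0.0138
```

```bash
python3 - <<'E'
from h import *
o,M=pose();print(o["ee_pos"],o["width"],M.round(4).tolist(),o["force"],o["moment"],np.degrees(np.arctan2(M[1,1],M[0,1])))
E
```

```text
[0.60684544 0.01144556 0.0735693 ] 0.013765670558655893 [[-0.1768, 0.9843, -0.0013], [0.9843, 0.1768, -0.0001], [0.0001, -0.0013, -1.0]] [-10.96116578  -2.67753519   9.19183805] [-0.50194533  2.20637089  0.03665054] 10.18183317211497
```

Request:
{"fn": "apply_moves", "kwargs": {"plan": [[-1, [0, 0, 0], 0], [-1, [0, 0, 0], 0], [-1, [0, 0, 0], 0], [-1, [0, 0, 0], 0]]}}

```text
t: 13.08
ee_pos: [0.6067, 0.0114, 0.0736]
orientation: [-2.015, -2.409, 0.002]
force: [-5.1, -1.6, 3.8]
width: 0.0141
```

Request:
{"fn": "apply_moves", "kwargs": {"plan": [[-1, [0.001, 0, 0], 0], [-1, [0.001, 0, -0.0005], 0], [-1, [0.001, 0, -0.0005], 0], [-1, [0, 0, 0], 0], [-1, [0, 0, 0], 0]]}}

```text
t: 13.5
ee_pos: [0.6063, 0.0129, 0.0736]
orientation: [2.015, 2.409, -0.004]
force: [-1.6, -6.5, -2.1]
width: 0.0138
```

```bash
cat >>h.py <<'E'
def rep(img=None):
    o,M=pose(); U=np.array([[np.cos(a),np.sin(a),0] for a in [np.radians(10.2)]])[0]; V=np.array([-U[1],U[0],0]); d=o["ee_pos"]-np.array([.6063,.0114,0])
    print("t",round(o["t"],2),"tcp y,x,z mm",np.round([d@V*1e3,d@U*1e3,d[2]*1e3],1),"F y,x,z",np.round([o["force"]@V,o["force"]@U,o["force"][2]],1),"Mx",round(o["moment"]@U,2),"w",round(o["width"]*1e3,1),"tilt",np.round(M[:,2]@V,4))
E
python3 -c "
from h import *
rep()"
```

```text
t 13.5 tcp y,x,z mm [ 1.5  0.3 73.6] F y,x,z [-6.1 -2.7 -2.1] Mx -0.97 w 13.8 tilt -0.0022
```

Request:
{"fn": "apply_moves", "kwargs": {"plan": [[-1, [0.0015, 0, 0], 0], [-1, [0.0015, 0, -0.0005], 0], [-1, [0.0015, 0, -0.0005], 0], [-1, [0.0015, 0, -0.0005], 0], [-1, [0, 0, 0], 0]]}}

```text
t: 13.92
ee_pos: [0.6059, 0.0153, 0.0741]
orientation: [2.011, 2.405, -0.01]
force: [2.4, -17.1, -11.6]
width: 0.0136
```

```bash
cat >>h.py <<'E'
def blk(name=None):
    "insert block top seen by the scene camera, in well axes: heights (mm above unit top) along y"
    P,im,(u,v)=cloud("scene"); a=np.radians(10.2); d=P-np.array([.6063,.0114,.052])
    x=d[:,0]*np.cos(a)+d[:,1]*np.sin(a); y=-d[:,0]*np.sin(a)+d[:,1]*np.cos(a); z=d[:,2]
    ref=np.median(z[(abs(y)<60)&(abs(y)>40)&(x>-40)&(x<40)&(abs(z)<.008)])
    for lo,hi in((-30,-22),(-22,-14),(14,22),(22,30)):
        m=(y*1e3>lo)&(y*1e3<hi)&(abs(x)<.016)&(z>-.02)&(z<.045); 
        print((lo,hi),m.sum(),np.round(1e3*(np.percentile(z[m],[10,50,90])-ref),1) if m.any() else "")
    k=(abs(x)<.07)&(abs(y)<.08)
    if name:
        i,j=int(np.median(v[k])),int(np.median(u[k])); c=im[max(i-80,0):i+80,max(j-100,0):j+100,::-1]
        cv2.imwrite(f"pics/{name}.png",cv2.resize(c,None,fx=4,fy=4,interpolation=cv2.INTER_CUBIC)[:600,:800])
E
python3 -c "
from h import *
rep();blk('s1')"
```

```text
t 13.92 tcp y,x,z mm [ 3.9  0.2 74.1] F y,x,z [-17.2  -0.7 -11.6] Mx -3.41 w 13.6 tilt -0.009
(-30, -22) 0 
(-22, -14) 0 
(14, 22) 92 [nan nan nan]
(22, 30) 79 [nan nan nan]
  return _methods._mean(a, axis=axis, dtype=dtype,
  ret = ret.dtype.type(ret / rcount)
```

View pics/s1.png

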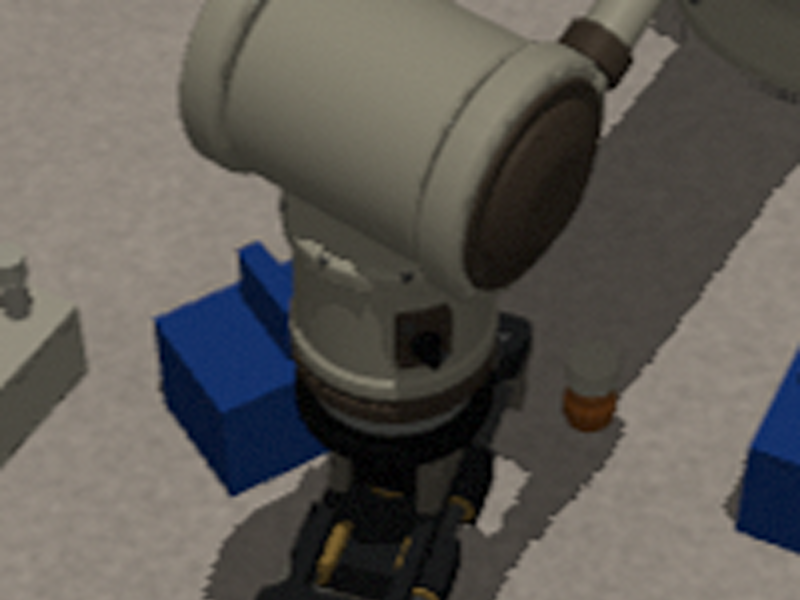

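The scene view is blocked by the arm: only the wrist and the gripper's back at (400,430) show. I'll use wrist-camera depth for the block's tilt instead.

```bash
cat >>h.py <<'E'
def wb(name=None):
    P,im,_=cloud("wrist"); a=np.radians(10.2); d=(P-np.array([.6063,.0114,.052]))*1e3
    x=d[:,0]*np.cos(a)+d[:,1]*np.sin(a); y=-d[:,0]*np.sin(a)+d[:,1]*np.cos(a); z=d[:,2]
    def fit(m):
        if m.sum()<30: return m.sum()
        for _ in range(3):
            A=np.c_[np.ones(m.sum()),x[m],y[m]]; c=np.linalg.lstsq(A,z[m],rcond=None)[0]
            m=m&(abs(c[0]+c[1]*x+c[2]*y-z)<1.5)
        return m.sum(),c[0],c[1],c[2]
    u=fit((abs(x)<45)&(y>36)&(y<64)&(abs(z)<8)); zr=u[0] and u[1]+u[2]*0
    b=fit((abs(x)<15)&(y>14)&(y<25)&(z>-6)&(z<45))
    print("unit",np.round(u,3),"block",np.round(b,3))
    if np.ndim(b): print("  slope rel",round(b[3]-u[3],4),"block top at y=0 above unit",round(b[1]-u[1],2), "foot z mm",round(b[1]-u[1]-40,1))
    if name: cv2.imwrite(f"pics/{name}.png",im[:,:,::-1])
E
python3 -c "
from h import *
rep();wb('w3')"
```

```text
t 13.97 tcp y,x,z mm [ 3.9  0.3 74.1] F y,x,z [-16.9  -0.9 -11.7] Mx -3.39 w 13.9 tilt -0.0087
unit [ 1.1462e+04 -7.8300e-01 -1.0000e-03 -2.0000e-03] block [ 2.4600e+02  5.5503e+01 -1.9000e-02 -2.1880e+00]
  slope rel -2.1858 block top at y=0 above unit 56.29 foot z mm 16.3
```

View pics/w3.png

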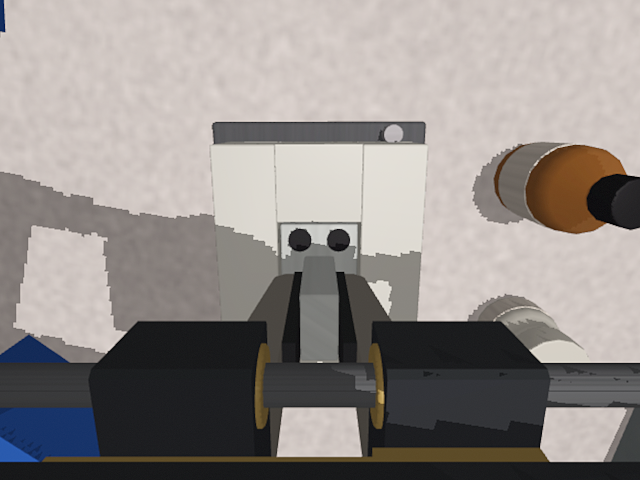

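```bash
python3 - <<'E'
s=open('h.py').read()
s=s.replace("b=fit((abs(x)<15)&(y>14)&(y<25)&(z>-6)&(z<45))","""b=fit((abs(x)<15)&(y>H+15.5)&(y<H+26)&(z>Z-7)&(z<Z+6))
    m=(abs(x)<5)&(y>0)&(y<35)&(z>Z+10)&(z<Z+40)
    for _ in range(4):
        if m.sum()<20: break
        c=np.polyfit(z[m],y[m],1); m=m&(abs(np.polyval(c,z)-y)<1.2)
    else: print("  handle face: n",m.sum(),"tilt dy/dz",round(c[0],4))""")
s=s.replace("def wb(name=None):","def wb(name=None,H=0,Z=6):")
open('h.py','w').write(s)
E
python3 -c "
from h import *
wb()"
```

```text
handle face: n 570 tilt dy/dz 0.0184
unit [ 1.1454e+04 -8.0400e-01 -1.0000e-03 -2.0000e-03] block [1.279e+03 5.552e+00 1.000e-03 6.000e-03]
  slope rel 0.0075 block top at y=0 above unit 6.36 foot z mm -33.6
```

Request:
{"fn": "apply_moves", "kwargs": {"plan": [[-1, [0.0015, 0, 0], 0], [-1, [0.0015, 0, 0], 0], [-1, [0.0015, 0, 0], 0], [-1, [0.0015, 0, 0], 0], [-1, [0, 0, 0], 0]]}}

```text
t: 14.48
ee_pos: [0.6054, 0.0183, 0.0752]
orientation: [2.009, 2.403, -0.015]
force: [0.0, -25.3, -6.8]
width: 0.0135
```

```bash
python3 -c "
from h import *
rep();wb()"
```

```text
t 14.48 tcp y,x,z mm [ 7.   0.3 75.2] F y,x,z [-24.9  -4.4  -6.8] Mx -4.78 w 13.5 tilt -0.0138
  handle face: n 515 tilt dy/dz 0.0599
unit [ 1.1154e+04 -8.2200e-01 -1.0000e-03 -1.0000e-03] block [ 1.275e+03  6.451e+00 -7.000e-03 -2.000e-02]
  slope rel -0.0194 block top at y=0 above unit 7.27 foot z mm -32.7
```

Request:
{"fn": "apply_moves", "kwargs": {"plan": [[-1, [0.0015, 0, 0], 0], [-1, [0.0015, 0, -0.0005], 0], [-1, [0.0015, 0, -0.0005], 0], [-1, [0.0015, 0, -0.0005], 0], [-1, [0, 0, 0], 0]]}}

```text
t: 14.95
ee_pos: [0.6045, 0.0233, 0.0767]
orientation: [2.008, 2.401, -0.016]
force: [1.5, -28.3, -8.3]
width: 0.0138
```

```bash
python3 -c "
from h import *
rep();wb()"
```

```text
t 14.95 tcp y,x,z mm [12.1  0.3 76.7] F y,x,z [-28.1  -3.5  -8.3] Mx -5.21 w 13.8 tilt -0.0151
  handle face: n 433 tilt dy/dz 0.1199
unit [ 1.0788e+04 -7.6700e-01 -1.0000e-03 -2.0000e-03] block [ 1.226e+03  7.742e+00 -7.000e-03 -5.500e-02]
  slope rel -0.0535 block top at y=0 above unit 8.51 foot z mm -31.5
```

Request:
{"fn": "apply_moves", "kwargs": {"plan": [[-1, [-0.002, 0, 0], 0], [-1, [-0.002, 0, 0], 0], [-1, [-0.002, 0, 0], 0], [-1, [-0.002, 0, 0], 0], [-1, [-0.002, 0, 0], 0]]}}

```text
t: 15.42
ee_pos: [0.6047, 0.0218, 0.0767]
orientation: [-2.015, -2.409, 0.002]
force: [-1.9, -0.9, -2.8]
width: 0.014
```

Request:
{"fn": "apply_moves", "kwargs": {"plan": [[-1, [-0.002, 0, 0], 0], [-1, [-0.002, 0, 0], 0], [-1, [-0.002, 0, 0], 0], [-1, [-0.002, 0, 0], 0], [-1, [0, 0, 0], 0]]}}

```text
t: 15.83
ee_pos: [0.6055, 0.0184, 0.0772]
orientation: [-2.012, -2.404, -0.006]
force: [-5.5, 10.3, 1.4]
width: 0.0137
```

```bash
python3 -c "
from h import *
rep();wb()"
```

```text
t 15.83 tcp y,x,z mm [ 7.   0.4 77.2] F y,x,z [11.1 -3.6  1.4] Mx 2.27 w 13.7 tilt 0.0079
  handle face: n 435 tilt dy/dz 0.0903
unit [ 1.0863e+04 -8.2000e-01 -1.0000e-03 -1.0000e-03] block [ 1.355e+03  9.055e+00 -5.000e-03 -8.900e-02]
  slope rel -0.0876 block top at y=0 above unit 9.87 foot z mm -30.1
```

Request:
{"fn": "apply_moves", "kwargs": {"plan": [[-1, [-0.002, 0, -0.0005], 0], [-1, [-0.002, 0, -0.0005], 0], [-1, [-0.002, 0, -0.0005], 0], [-1, [-0.002, 0, -0.0005], 0], [-1, [0, 0, 0], 0]]}}

```text
t: 16.3
ee_pos: [0.6066, 0.0118, 0.0795]
orientation: [-2.01, -2.403, -0.008]
force: [-5.6, 15.0, 3.5]
width: 0.0139
```

Request:
{"fn": "apply_moves", "kwargs": {"plan": [[-1, [-0.002, 0, -0.0005], 0], [-1, [-0.002, 0, -0.0005], 0], [-1, [-0.002, 0, -0.0005], 0], [-1, [-0.002, 0, 0], 0], [-1, [0, 0, 0], 0]]}}

```text
t: 16.72
ee_pos: [0.6074, 0.0076, 0.0808]
orientation: [-2.007, -2.399, -0.013]
force: [-7.1, 24.5, 6.3]
width: 0.0135
```

```bash
python3 -c "
from h import *
rep();wb()"
```

```text
t 16.72 tcp y,x,z mm [-4.   0.4 80.8] F y,x,z [25.4 -2.6  6.3] Mx 4.92 w 13.5 tilt 0.0162
  handle face: n 550 tilt dy/dz -0.032
unit [ 1.0821e+04 -8.3700e-01 -1.0000e-03 -1.0000e-03] block [ 9.9000e+01  4.0441e+01  1.0000e-02 -1.4100e+00]
  slope rel -1.4089 block top at y=0 above unit 41.28 foot z mm 1.3
```

Request:
{"fn": "apply_moves", "kwargs": {"plan": [[-1, [-0.002, 0, -0.001], 0], [-1, [-0.002, 0, -0.001], 0], [-1, [-0.002, 0, -0.001], 0], [-1, [-0.002, 0, 0], 0], [-1, [0, 0, 0], 0]]}}

```text
t: 17.18
ee_pos: [0.6088, -0.0005, 0.0829]
orientation: [-2.007, -2.4, -0.013]
force: [-5.9, 23.9, -0.0]
width: 0.014
```

```bash
python3 -c "
from h import *
rep();wb(Z=12,H=-3)"
```

```text
t 17.18 tcp y,x,z mm [-12.2   0.4  82.9] F y,x,z [24.6 -1.5 -0. ] Mx 4.61 w 14.0 tilt 0.0156
  handle face: n 715 tilt dy/dz -0.1258
unit [ 1.0952e+04 -8.1600e-01 -1.0000e-03 -1.0000e-03] block [ 9.7800e+02  1.7463e+01 -2.0000e-03 -8.0000e-03]
  slope rel -0.007 block top at y=0 above unit 18.28 foot z mm -21.7
```

Request:
{"fn": "apply_moves", "kwargs": {"plan": [[-1, [0.0025, 0, 0], 0], [-1, [0.0025, 0, 0], 0], [-1, [0.0025, 0, 0], 0], [-1, [0.0025, 0, 0], 0], [-1, [0.0025, 0, -0.0005], 0]]}}

```text
t: 17.65
ee_pos: [0.6082, 0.0029, 0.0835]
orientation: [-2.015, -2.41, 0.002]
force: [0.1, -2.6, -11.6]
width: 0.014
```

Request:
{"fn": "apply_moves", "kwargs": {"plan": [[-1, [0.002, 0, -0.0005], 0], [-1, [0.002, 0, -0.0005], 0], [-1, [0.002, 0, -0.0005], 0], [-1, [0.002, 0, -0.0005], 0], [-1, [0.002, 0, 0], 0]]}}

```text
t: 18.07
ee_pos: [0.607, 0.0098, 0.0862]
orientation: [2.013, 2.407, -0.007]
force: [-1.5, -11.0, -7.5]
width: 0.0141
```

```bash
python3 -c "
from h import *
rep();wb(Z=16,H=0)"
```

```text
t 18.07 tcp y,x,z mm [-1.7  0.4 86.2] F y,x,z [-10.5  -3.4  -7.5] Mx -2.4 w 14.1 tilt -0.0056
  handle face: n 625 tilt dy/dz -0.0368
unit [ 1.0301e+04 -7.7600e-01 -1.0000e-03 -2.0000e-03] block [ 1.3640e+03  1.6842e+01 -4.0000e-03  6.7000e-02]
  slope rel 0.069 block top at y=0 above unit 17.62 foot z mm -22.4
```

Request:
{"fn": "apply_moves", "kwargs": {"plan": [[-1, [0.002, 0, -0.0005], 0], [-1, [0.002, 0, -0.0005], 0], [-1, [0.002, 0, -0.0005], 0], [-1, [0.002, 0, 0], 0], [-1, [0, 0, 0], 0]]}}

```text
t: 18.53
ee_pos: [0.606, 0.0158, 0.0886]
orientation: [2.011, 2.405, -0.01]
force: [-0.5, -15.0, -7.0]
width: 0.0132
```

```bash
python3 -c "
from h import *
rep();wb(Z=19,H=2)"
```

```text
t 18.53 tcp y,x,z mm [ 4.3  0.5 88.6] F y,x,z [-14.7  -3.2  -7. ] Mx -2.97 w 13.2 tilt -0.009
  handle face: n 530 tilt dy/dz 0.0356
unit [ 9.831e+03 -9.060e-01 -1.000e-03  1.000e-03] block [ 1.326e+03  1.908e+01 -6.000e-03 -1.100e-02]
  slope rel -0.012 block top at y=0 above unit 19.99 foot z mm -20.0
```

Request:
{"fn": "apply_moves", "kwargs": {"plan": [[-1, [0.002, 0, -0.0005], 0], [-1, [0.002, 0, -0.0005], 0], [-1, [0.002, 0, -0.0005], 0], [-1, [0, 0, 0], 0], [-1, [0, 0, 0], 0]]}}

```text
t: 19.0
ee_pos: [0.6051, 0.0215, 0.0906]
orientation: [2.012, 2.405, -0.01]
force: [-3.5, -16.0, -5.2]
width: 0.0138
```

```bash
python3 -c "
from h import *
rep();wb(Z=20,H=4)"
```

```text
t 19.0 tcp y,x,z mm [10.2  0.6 90.6] F y,x,z [-15.1  -6.3  -5.2] Mx -2.97 w 13.8 tilt -0.0089
  handle face: n 423 tilt dy/dz 0.1061
unit [ 9.531e+03 -7.580e-01 -1.000e-03 -2.000e-03] block [ 1.327e+03  2.136e+01 -7.000e-03 -8.200e-02]
  slope rel -0.0802 block top at y=0 above unit 22.12 foot z mm -17.9
```

Foot at −18 mm and the unit's top hasn't moved. Rock back again.

Request:
{"fn": "apply_moves", "kwargs": {"plan": [[-1, [-0.0025, 0, 0], 0], [-1, [-0.0025, 0, 0], 0], [-1, [-0.0025, 0, 0], 0], [-1, [-0.002, 0, -0.0005], 0], [-1, [-0.002, 0, -0.0005], 0]]}}

```text
t: 19.47
ee_pos: [0.606, 0.0162, 0.0907]
orientation: [-2.015, -2.407, -0.001]
force: [-3.5, 4.3, -3.0]
width: 0.0141
```

Request:
{"fn": "apply_moves", "kwargs": {"plan": [[-1, [-0.002, 0, -0.0005], 0], [-1, [-0.002, 0, -0.0005], 0], [-1, [-0.002, 0, -0.0005], 0], [-1, [0, 0, 0], 0], [-1, [0, 0, 0], 0]]}}

```text
t: 19.88
ee_pos: [0.6067, 0.013, 0.092]
orientation: [-2.013, -2.405, -0.006]
force: [-4.6, 9.0, -1.4]
width: 0.0133
```

```bash
python3 -c "
from h import *
rep();wb(Z=22,H=2)"
```

```text
t 19.88 tcp y,x,z mm [ 1.5  0.6 92. ] F y,x,z [ 9.6 -2.9 -1.4] Mx 2.07 w 13.3 tilt 0.0068
  handle face: n 482 tilt dy/dz 0.0528
unit [ 9.651e+03 -8.320e-01 -1.000e-03 -1.000e-03] block [ 1.2290e+03  2.4715e+01 -6.0000e-03 -1.5400e-01]
  slope rel -0.1527 block top at y=0 above unit 25.55 foot z mm -14.5
```

Request:
{"fn": "apply_moves", "kwargs": {"plan": [[-1, [-0.002, 0, -0.0005], 0], [-1, [-0.002, 0, -0.0005], 0], [-1, [-0.002, 0, -0.0005], 0], [-1, [0, 0, 0], 0], [-1, [0, 0, 0], 0]]}}

```text
t: 20.35
ee_pos: [0.6078, 0.0071, 0.094]
orientation: [-2.012, -2.405, -0.006]
force: [-6.4, 10.3, 0.5]
width: 0.0135
```

```bash
python3 -c "
from h import *
rep();wb(Z=24,H=0)"
```

```text
t 20.35 tcp y,x,z mm [-4.5  0.8 94. ] F y,x,z [11.3 -4.4  0.5] Mx 2.16 w 13.5 tilt 0.0069
  handle face: n 584 tilt dy/dz -0.0156
unit [ 9.614e+03 -7.270e-01 -1.000e-03 -3.000e-03] block [ 1.097e+03  2.778e+01  1.000e-03 -1.510e-01]
  slope rel -0.1488 block top at y=0 above unit 28.51 foot z mm -11.5
```

Request:
{"fn": "apply_moves", "kwargs": {"plan": [[-1, [0.001, 0, -0.001], 0], [-1, [0.001, 0, -0.001], 0], [-1, [0.0005, 0, -0.001], 0], [-1, [0, 0, 0], 0], [-1, [0, 0, 0], 0]]}}

```text
t: 20.82
ee_pos: [0.6094, 0.0055, 0.0976]
orientation: [2.014, 2.407, 0.002]
force: [-0.8, -0.4, -2.6]
width: 0.0136
```

```bash
python3 -c "
from h import *
rep();wb(Z=26,H=-3)"
```

```text
t 20.82 tcp y,x,z mm [-6.4  2.  97.6] F y,x,z [-0.3 -0.8 -2.6] Mx -0.03 w 13.6 tilt -0.0015
  handle face: n 655 tilt dy/dz -0.0685
unit [ 9.436e+03 -7.060e-01 -1.000e-03 -3.000e-03] block [1.3770e+03 2.8347e+01 7.0000e-03 8.8000e-02]
  slope rel 0.0914 block top at y=0 above unit 29.05 foot z mm -10.9
```

The insert is free: Fz −2.6 N is just its weight. It leans about 4°, so I level it with a gentle nudge against the well wall before lifting.

Request:
{"fn": "apply_moves", "kwargs": {"plan": [[-1, [0.002, 0, 0], 0], [-1, [0.002, 0, 0], 0], [-1, [0.002, 0, 0], 0], [-1, [0.001, 0, 0], 0], [-1, [0, 0, 0], 0]]}}

```text
t: 21.28
ee_pos: [0.6084, 0.0103, 0.098]
orientation: [2.011, 2.406, -0.004]
force: [-0.2, -7.5, 1.0]
width: 0.0138
```

```bash
python3 -c "
from h import *
rep();wb(Z=28,H=-1)"
```

```text
t 21.28 tcp y,x,z mm [-1.5  1.8 98. ] F y,x,z [-7.4 -1.5  1. ] Mx -1.78 w 13.8 tilt -0.006
  handle face: n 640 tilt dy/dz -0.0433
unit [ 9.199e+03 -7.930e-01 -1.000e-03 -1.000e-03] block [1.3440e+03 2.7933e+01 9.0000e-03 8.3000e-02]
  slope rel 0.0838 block top at y=0 above unit 28.73 foot z mm -11.3
```

Request:
{"fn": "apply_moves", "kwargs": {"plan": [[-1, [0.002, 0, 0], 0], [-1, [0.002, 0, 0], 0], [-1, [0, 0, 0], 0], [-1, [-0.002, 0, 0], 0], [-1, [-0.002, 0, 0], 0]]}}

```text
t: 21.75
ee_pos: [0.6076, 0.0127, 0.0972]
orientation: [2.015, 2.408, 0.002]
force: [-0.8, 0.3, -2.2]
width: 0.014
```

Request:
{"fn": "apply_moves", "kwargs": {"plan": [[-1, [0, 0, -0.005], 0], [-1, [0, 0, -0.006], 0], [-1, [0, 0, -0.006], 0], [-1, [0, 0, -0.006], 0], [-1, [0, 0, -0.006], 0]]}}

```text
t: 22.17
ee_pos: [0.6072, 0.0134, 0.1265]
orientation: [2.015, 2.41, 0.001]
force: [-0.0, 0.4, -3.2]
width: 0.0137
```

Request:
{"fn": "apply_moves", "kwargs": {"plan": [[-1, [0, 0, -0.002], 0], [-1, [0, 0, 0], 0], [-1, [0, 0, 0], 0], [-1, [0, 0, 0], 0], [-1, [0, 0, 0], 0]]}}

```text
t: 22.58
ee_pos: [0.6067, 0.0131, 0.1271]
orientation: [-2.015, -2.409, 0.001]
force: [0.0, -0.2, -2.7]
width: 0.0138
```

```bash
python3 - <<'E'
from h import *
rep();wb("w9",Z=59,H=0)
P,im,_=cloud("top");cv2.imwrite("pics/top9.png",im[:,:,::-1])
c=[.441,.302];print("cover",rect(P,.095,.125,c,.06),rect(P,.06,.08,c,.09))
for k in("cover_grip","insert_handle","insert_foot","amber_bottle","jar","beaker","tip_box","vial"): print(k,[(round(d["p"],2),np.round(d["xyz"],3).tolist()) for d in manip.tip_of("top",k)[:2]])
r=manip.capture("scene")["image"];cv2.imwrite("pics/s9.png",r[:,:,::-1])
E
```

```text
t 22.58 tcp y,x,z mm [  1.6   0.7 127.1] F y,x,z [-0.2 -0.  -2.7] Mx -0.07 w 13.8 tilt 0.0004
  handle face: n 602 tilt dy/dz -0.0126
unit [ 7.101e+03 -8.660e-01 -1.000e-03  0.000e+00] block [ 1.2970e+03  5.7123e+01 -3.0000e-03  4.9000e-02]
  slope rel 0.0484 block top at y=0 above unit 57.99 foot z mm 18.0
cover (196, 443.1, 300.4, 50.6, 15.0, 13.8, 105.6) (1382, 443.0, 300.7, 72.6, 101.9, 13.5, 69.7)
cover_grip [(0.67, [0.44, 0.304, 0.092]), (0.58, [0.455, -0.133, 0.081])]
insert_handle []
insert_foot []
amber_bottle [(0.63, [0.72, 0.078, -0.003])]
jar []
beaker [(0.86, [0.701, -0.33, -0.004])]
tip_box [(0.86, [0.699, 0.333, -0.004])]
vial [(0.36, [0.382, 0.004, -0.004])]
```

View pics/w9.png

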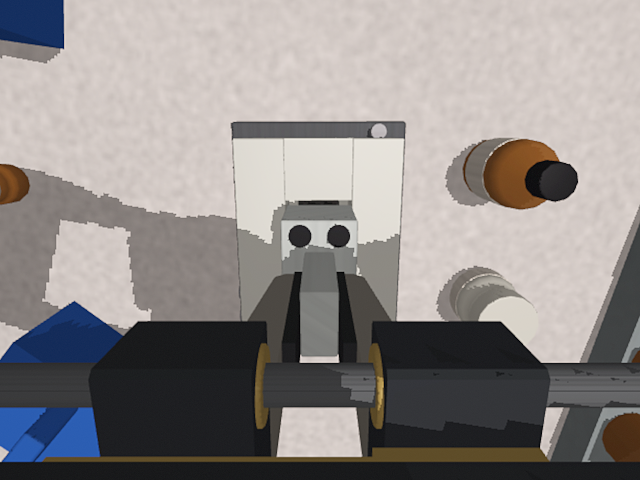

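View pics/s9.png

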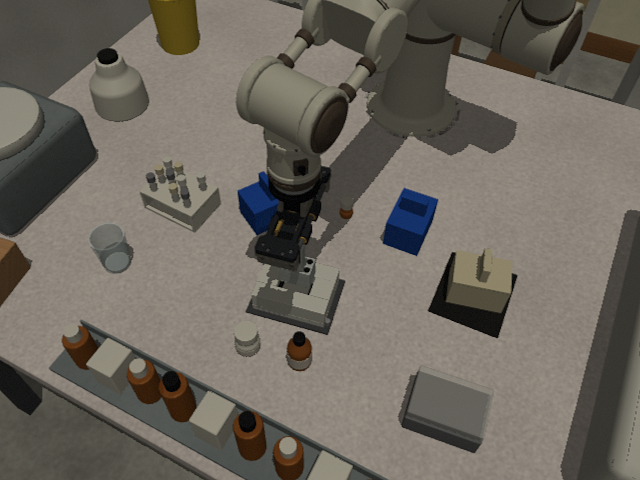

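The wrist view shows the block held clear above its well at about (320,230). The scene view shows the cover upright on the mat (480,290), the unit on its dock and the bystanders in place. Handing in.

```bash
python3 -c "
from bench import manip
print(manip.finish_job())"
```

```text
the job is handed in; nothing more can be done
None
```

I moved the cream cover onto the mat, worked the insert free, and handed the job in at about 22.7 s with the insert held over its well. The hand-in gave no verdict.

**How the rocking was done:** the moves cannot tilt the tool, so I gripped the handle across its 14 mm (x) rather than the suggested 26 mm. I rocked it by side shifts, to about ±0.12 rad, with the handle turning between the pads.

**Last checks:**
- **Insert:** its underside is about 18–20 mm above the unit's top and its centre about 2 mm from the well's centre. The tool carries only about 2.7 N, the insert's weight.
- **Tilt:** two readings disagreed. The handle face gave 0.013 rad and the block top gave 0.05 rad. The block-top fit was unreliable throughout, and both are inside the 0.14 rad limit.
- **Unit:** its top read within about 0.2 mm of its normal height at every check, so it stayed on its dock.
- **Cover:** it stands on the mat at (443, 300) mm, about 3 mm from the mat's centre, and is let go.
- **Bystanders:** bottle, beaker, tip box and vial read within 4 mm of where they started. The top camera did not find the jar in the last check, but the pictures show it standing in its place.

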